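Shut and bolt the honing-guide drawer

TASK

Two small drawer chests stand open on the bench. With the fingertips only, push the drawer that holds the two honing guides fully shut, and then push its bolt by the knob all the way to the right into the keeper, so that the drawer is locked. Grasp and lift nothing, leave the other chest's drawer and bolt as they are, and do not disturb anything else on the bench.

Things in the scene. Friction and masses are not known exactly. Their poses are not given: they have to be found in the camera images.
- guide_chest: The chest to shut: two metal honing guides lie in its drawer. Fixed wooden chest 200 deep (x) x 190 wide (y) x 85 high, origin under its centre; its -x faces the robot, +y is its left seen from the robot. Side walls 20 thick; drawer front 146 wide, 11 to 64 above the bench, flush with the chest front 100 ahead of the origin when shut. The chests look alike and may swap places
- guide_chest_drawer (a joint): Drawer of the chest with the two honing guides: 0 = fully shut, grows in m as it comes out along the chest's -x (0.14 at most); starts 0.085 to 0.115 out, stays where it is left, needs about 3 N to slide
- guide_chest_bolt (a joint): Barrel bolt on the drawer front of the chest with the two honing guides: 0 = drawn back (start), 0.028 m = fully thrown; grows as bolt and knob slide along the chest's -y (right, seen from the robot) into the steel keeper on the chest's right side wall; needs 1.5 N, stays where left, rides with the drawer
- guide_chest_face (a point): Centre of the outer face of the drawer front of the chest with the two honing guides, 37 mm above the bench. The bolt's 3 mm plate and guides take the right half (from 5 mm left of centre); the left half is bare wood, free to push on (say 40 mm left of centre). It moves along the chest's x
- guide_chest_knob (a point): Centre of the round end (16 mm ball) of the bolt's knob on the chest with the two honing guides: it stands out level, 38 mm ahead of the drawer face, 45 mm above the bench, 10 mm right of the drawer's centre while drawn back; a 9 mm thick stem joins it to the bolt 10 mm ahead of the drawer face
- block_chest: The other chest, to be left as it is: a sanding block lies in its drawer. Fixed wooden chest 200 deep (x) x 190 wide (y) x 85 high, origin under its centre; its -x faces the robot, +y is its left seen from the robot. Side walls 20 thick; drawer front 146 wide, 11 to 64 above the bench, flush with the chest front 100 ahead of the origin when shut. The chests look alike and may swap places
- block_chest_face (a point): Centre of the outer face of the drawer front of the chest with the sanding block, 37 mm above the bench. The bolt's 3 mm plate and guides take the right half (from 5 mm left of centre); the left half is bare wood, free to push on (say 40 mm left of centre). It moves along the chest's x
- block_chest_knob (a point): Centre of the round end (16 mm ball) of the bolt's knob on the chest with the sanding block: it stands out level, 38 mm ahead of the drawer face, 45 mm above the bench, 10 mm right of the drawer's centre while drawn back; a 9 mm thick stem joins it to the bolt 10 mm ahead of the drawer face
- guide_a: Grey metal honing guide, 39x64x31, loose in the drawer to shut; origin under its centre
- guide_b: The second such honing guide in the same drawer; origin under its centre
- sanding_block: Cork-brown sanding block, 60x105x29, loose in the other drawer; origin under its centre
- carving_tool: Carving tool with wooden handle, 25x180x25, lying loose on the bench in front of the chests; bystander
- offcut_block: Dark wood offcut, 52x100x56, loose on the bench to the right; bystander
- straight_edge: Reddish wooden straight-edge bar, 46x225x26, loose on the bench to the left; bystander
There are look-alikes about, which are no part of the job. Leave any yellow look-alike of the guide_b alone. Leave any red look-alike of the guide_a alone.

How it is judged:
By the outcome, as a careful person would: the job done as asked, in the order asked, and still so for the second after the job is handed in, with the robot touching nothing.
It also fails if it takes over 35 s, if anything falls off the work surface, if the arm or the gripper's body presses on something with over 40 N, if the wrist force passes 120 N, or if a joint passes its speed limit or range.

ROBOT

A 6-joint arm with a two-finger parallel gripper is mounted at the origin on a cart in front of the work surface, level with it; the furniture and walls round the work are solid. World frame = base frame: x ahead of the robot, y to its left, z up, the work surface at z = 0. Lengths are in m, angles in degrees, forces in N, time in s.
With the tool pointing down it reaches from about 0.25 to 0.725 m from the base axis. Payload 9.7 kg.
Tool frame: the origin (TCP) lies between the finger pads; the fingertips stand 22 mm ahead of it and the grasp point (between the pads) lies 3 mm ahead of it; z points along the fingers, y is the line along which they close (so a half turn about z gives the same grasp; the last joint's range is limited). The gripper opens to 85 mm and grips with 20 to 120 N. Pads are 22 mm wide; open, the fingers measure 114 mm over their backs; the gripper's body (76 mm by 85 mm) begins 54 mm behind the grasp point. The pads swing forward as they close: fully open they stand 13 mm farther back than shut.
Start: joints at [76.261, 4.979, 10.078, 95.1, 0, 90], TCP at [0.131, 0.534, 0.253] pointing down, gripper open.
Joint ranges: [-179.16, 179.16], [-48.56, 103.87], [-65.8, 70.77], [-126.05, 130.52], [-82.76, 87.17], [-180, 180]. Speed limits (degrees/s): [127.2, 127.2, 147.25, 180, 180, 180].

INTERFACE

Orientations are given as [roll, pitch, yaw] about the fixed x, y, z axes, in that order (R = Rz(yaw) Ry(pitch) Rx(roll)).
In Python, from workcell import bot, viewer, finder gives the robot as it stands.
- The arm moves only by the tool move_arm, never from a script. Its arguments are lists of equal length, an entry for each row: "offset": the shift along the tool's x, y, z in cm, a list of three; "twist": the turn, a rotation vector about the tool's x, y, z in rad, a list of three; "grip": the opening, from 0 (shut) to 1 (fully open). In form: {"offset": [[x, y, z], ...], "twist": [[ax, ay, az], ...], "grip": [grip, ...]}. A call has 1 to 5 rows; each row shifts and turns the commanded pose from where the row before left it, along the tool's axes as they then stand; what a row does not reach is not made up. A row lasts 1/10 s, in which the tool goes at most 50 mm and 8.59 degrees, less where a joint would pass 70% of its speed; a pose out of reach is approached as far as the arm can. A call is refused whole if a number of a shift passes 5 or a number of a turn 0.15, either way. A call with a gripper value outside its range is refused whole. The fingers move at their own pace and stop on an object; "force" is the grip in N (left out, the last holds). Time passes only in rows, so rows that do not move let the fingers close. It gives the time, the measured TCP pose, the force, the opening and the grip force at its end, in the units of the state.
- bot.get_obs(): the state, without advancing time (a new reading comes with each control period).
- viewer.camera(name): name is "scene" or "top"; returns a dict with "color" (400x640x3 uint8, red, green, blue), "depth" (400x640 float32, m along the optical axis (not along the pixel's ray), 0 where there is no reading), "vfov" (degrees; the focal length in pixels is half the picture's height over the tangent of half this angle, whatever the lens; pixels are square), "cx", "cy" (the principal point, pixels), "k1" (the pictures are not rectified: a ray, as slopes to the right and down, at radius r is drawn at 1 + k1 r^2 times it, then the intrinsics apply), "position" and "attitude" of the camera in the world. Camera axes: x right, y down, z forward; pixel columns grow to the right and rows downward; lengths in m; the calibration is good to about 2 mm. A picture is of the moment at which its call begins.
- bot.job_done(): hands the job in; it is judged then, once.
Trained networks look in a picture, given as the dict that the camera call returned (one of the last four; its "shot" number tells which), for a name from the list of things; names that differ only in an ending like _2 or _b are one class to them, and where a whole thing is asked for, a point or a joint stands for the part that bears it (a point fixed in the world has none). Each returns a list of dicts, best first, with "p" (0 to 1); they miss things now and then, are a little off and sometimes report something else, mostly with a low value. They report only what shows in the picture. A call takes as long as a camera call. They do not tell look-alikes from the thing itself.
- finder.boxes_of(picture, thing): "position" ([column, row] in pixels, amid what is visible of it).
- finder.pinpoint(picture, thing): "position" ([column, row] in pixels: a listed point, or the origin of a listed thing).
The state is a dict: "time": time; "q": joint angles; "qd": joint speeds; "joint_efforts": joint torques, N m; "ee_pos": TCP position; "tcp_rot": TCP orientation; "wrist_force": force on the tool from outside, world axes, zero at the start; "torque": the same for the moment, N m; "opening": finger opening in m; "grasp_force": force on a finger pad.
Only numpy, scipy, OpenCV 4.12 (cv2) and the standard library are available. Lean on these libraries where they do the work, as an engineer would, in place of code of your own. Each camera call takes 0.05 s, during which the arm holds its last target. There are 200 camera calls.

## Working session

There is one attempt and no reset: what is moved stays moved. The work goes in short steps, Python scripts to look and compute and a tool call to move; the robot and the scene stay as the last step left them, time stands still between calls to the robot, and variables do not carry over. Pictures are saved under pics/ and viewed, at most 10 in all, crops included, and the job is handed in when it is done.

Besides the shell and the picture viewer there is one more tool, called after ">>>" as name(argument=value, ...) on one line, values as JSON. move_arm: Moves the arm, as the interface text tells. Its arguments: {"type":"object","properties":{"offset":{"type":"array","items":{"type":"array","items":{"type":"number"}}},"twist":{"type":"array","items":{"type":"array","items":{"type":"number"}}},"grip":{"type":"array","items":{"type":"number"}},"force":{"type":"number"}},"required":["offset","twist","grip"]}

```bash
ls; mkdir -p pics; cat > h.py <<'E'
import numpy as np, cv2
from scipy.spatial.transform import Rotation as R
from workcell import bot, viewer, finder
def K(p):
    f=200/np.tan(np.radians(p["vfov"])/2); return f
def rot(p):
    a=np.array(p["attitude"],float)
    if a.shape==(3,3): return a
    return R.from_euler('xyz',a,degrees=True).as_matrix() if a.size==3 else R.from_quat(a).as_matrix()
def ray(p,uv):
    f=K(p); d=(np.array(uv,float)-[p["cx"],p["cy"]])/f; s=d.copy()
    for _ in range(20): s=d/(1+p["k1"]*(s@s))
    return rot(p)@np.array([s[0],s[1],1.])
def dep(p,uv):
    c,r=int(round(uv[0])),int(round(uv[1])); w=p["depth"][max(r-1,0):r+2,max(c-1,0):c+2]; w=w[w>0]
    return np.array(p["position"])+ray(p,uv)*np.median(w) if w.size else None
def onz(p,uv,z):
    d=ray(p,uv); o=np.array(p["position"]); return o+d*(z-o[2])/d[2]
def tri(p,a,q,b):
    d1,d2=ray(p,a),ray(q,b); o1,o2=np.array(p["position"]),np.array(q["position"])
    t=np.linalg.lstsq(np.c_[d1,-d2],o2-o1,rcond=None)[0]
    x,y=o1+t[0]*d1,o2+t[1]*d2; return (x+y)/2,np.linalg.norm(x-y)
E
python3 - <<'E'
from h import *
np.set_printoptions(precision=4,suppress=True)
S=viewer.camera("scene");T=viewer.camera("top")
for n,p in(("scene",S),("top",T)):
    cv2.imwrite(f"pics/{n}0.png",p["color"][...,::-1]); print(n,p["position"],p["attitude"],p["vfov"],p["cx"],p["cy"],p["k1"])
H={"guide_chest_face":.037,"guide_chest_knob":.045,"block_chest_face":.037,"block_chest_knob":.045,"guide_chest":0,"block_chest":0,"guide_a":None,"sanding_block":None,"carving_tool":0,"offcut_block":0,"straight_edge":0}
for t in H:
    for n,p in(("S",S),("T",T)):
        for d in finder.pinpoint(p,t)[:4]:
            print(t,n,np.round(d["position"]),round(d["p"],2),"dep",dep(p,d["position"]),"onz",onz(p,d["position"],H[t]) if H[t] is not None else "")
print(bot.get_obs())
E
```

```text
pics
scene [-0.232  -0.513   1.1441] [-138.3428    0.122   -53.4975] 49.75539062860908 317.8223803008346 194.47041707257694 -0.0947910386881457
top [0.2577 0.0534 1.3858] [-167.9145    0.238   -84.0082] 47.27127522919959 313.73036488884617 196.6365832327121 -0.039429433717519766
guide_chest_face S [281. 184.] 0.77 dep [0.5115 0.1988 0.0539] onz [0.523  0.2098 0.037 ]
guide_chest_face S [294. 182.] 0.4 dep [0.557  0.1775 0.0364] onz [0.5566 0.1772 0.037 ]
guide_chest_face T [272. 201.] 0.6 dep [0.5136 0.2105 0.0624] onz [0.5185 0.2135 0.037 ]
guide_chest_knob S [274. 188.] 0.43 dep [0.4856 0.2075 0.0469] onz [0.4868 0.2087 0.045 ]
guide_chest_knob T [271. 216.] 0.67 dep [0.4703 0.2082 0.0493] onz [0.4709 0.2087 0.045 ]
guide_chest_knob T [261. 186.] 0.63 dep [0.5601 0.2518 0.0368] onz [0.5582 0.2506 0.045 ]
block_chest_face S [361. 231.] 0.73 dep [ 0.5019 -0.1372  0.0589] onz [ 0.5167 -0.1296  0.037 ]
block_chest_face T [387. 218.] 0.85 dep [ 0.4991 -0.1327  0.0566] onz [ 0.5027 -0.1355  0.037 ]
block_chest_knob S [359. 241.] 0.56 dep [ 0.4703 -0.148   0.0492] onz [ 0.473  -0.1466  0.
[... 1698 characters left out ...]
904 0.4175 0.0275] onz [0.6107 0.4404 0.    ]
straight_edge T [210. 173.] 0.7 dep [0.5897 0.4156 0.0237] onz [0.5955 0.4219 0.    ]
straight_edge T [262. 184.] 0.31 dep [0.566  0.2476 0.0427] onz [0.5758 0.2538 0.    ]
{'time': 1.2, 'q': array([76.2612,  4.9789, 10.078 , 95.0999,  0.0009, 89.9981]), 'qd': array([ 0.0967, -0.1182, -0.0621,  0.0656, -0.0292,  0.0313]), 'joint_efforts': array([ -0.0003, -52.0103,  46.4859,   0.002 ,  -0.0001,   0.    ]), 'ee_pos': array([0.1306, 0.5343, 0.2533]), 'tcp_rot': array([-179.9992,   -0.0009,  166.2631]), 'wrist_force': array([-0.1124,  0.6355,  0.1946]), 'torque': array([-0.0579,  0.0123,  0.0123]), 'grasp_force': 0.0, 'opening': 0.08523202879221141}
```

```bash
python3 - <<'E'
import cv2
a=cv2.imread("pics/top0.png")[110:290,170:450]
cv2.imwrite("pics/top0c.png",cv2.resize(a,None,fx=2.8,fy=2.8,interpolation=cv2.INTER_CUBIC))
a=cv2.imread("pics/scene0.png")[125:305,220:420]
cv2.imwrite("pics/scene0c.png",cv2.resize(a,None,fx=3.3,fy=3.3,interpolation=cv2.INTER_CUBIC))
E
```

```text
(no output)
```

View pics/top0c.png

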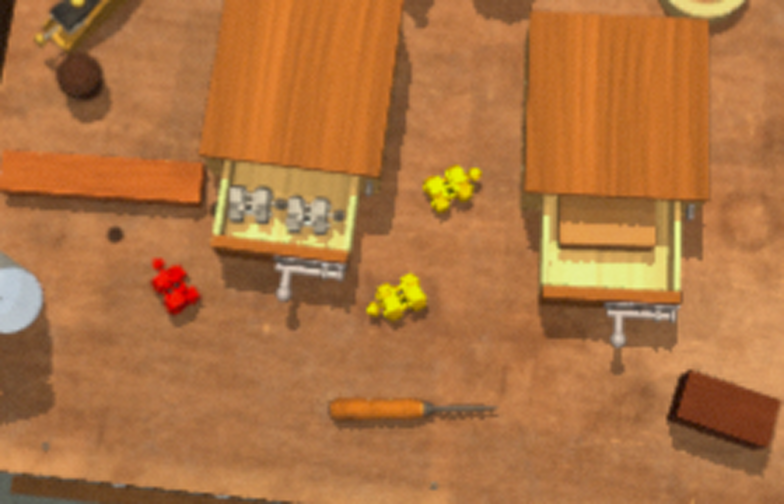

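View pics/scene0c.png

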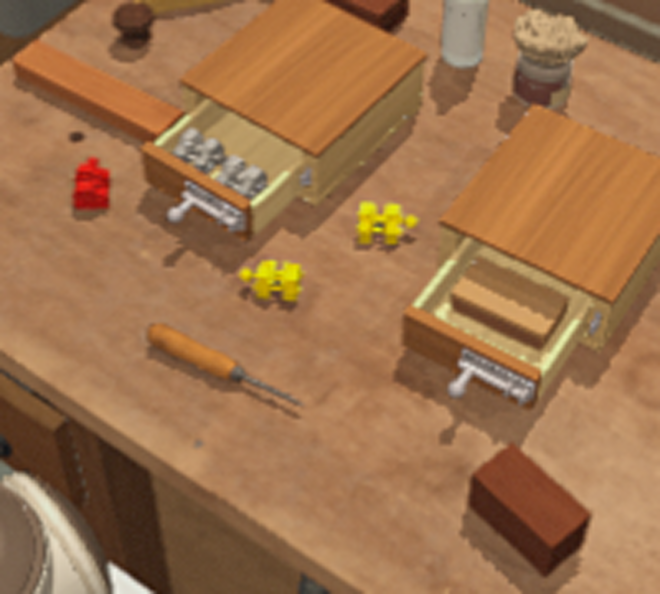

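The left chest (face around top pixel (271,201)) holds the two grey guides at (259,182) and (280,186). The other candidates are red at (232,212) and yellow at (312,217) and (331,177), all on the bench. The right chest holds the cork block at (387,193). So the left one is the target. Next I measure its yaw and how far the drawer is out.

```bash
cat >> h.py <<'E'
def cloud(p):
    f=K(p); v,u=np.mgrid[0:400,0:640]; pts=np.stack([u,v],-1).reshape(-1,1,2).astype(float)
    d=(pts[:,0]-[p["cx"],p["cy"]])/f; s=d.copy()
    for _ in range(20): s=d/(1+p["k1"]*(s**2).sum(1,keepdims=True))
    z=p["depth"].ravel(); c=np.c_[s,np.ones(len(s))]*z[:,None]
    w=c@rot(p).T+np.array(p["position"]); w[z==0]=np.nan; return w.reshape(400,640,3)
E
python3 - <<'E'
from h import *
np.set_printoptions(precision=4,suppress=True)
S=viewer.camera("scene");T=viewer.camera("top")
np.savez("c.npz",S=cloud(S),T=cloud(T),Sc=S["color"],Tc=T["color"])
for n,p in(("S",S),("T",T)):
    c=cloud(p).reshape(-1,3)
    for side,(a,b) in {"L":(.04,.37),"R":(-.25,.0)}.items():
        m=(c[:,2]>.078)&(c[:,2]<.095)&(c[:,0]>.5)&(c[:,0]<.95)&(c[:,1]>a)&(c[:,1]<b)
        r=cv2.minAreaRect(c[m][:,:2].astype(np.float32)); print(n,side,m.sum(),np.median(c[m][:,2]),r)
        bx=cv2.boxPoints(r); print(bx)
    # drawer front top edge
    m=(c[:,2]>.057)&(c[:,2]<.070)&(c[:,0]>.45)&(c[:,0]<.56)&(c[:,1]>.1)&(c[:,1]<.32)
    q=c[m]; r=cv2.minAreaRect(q[:,:2].astype(np.float32)); print("front",n,m.sum(),np.median(q[:,2]),r); print(cv2.boxPoints(r))
    # knob
    m=(c[:,2]>.035)&(c[:,2]<.058)&(c[:,0]>.43)&(c[:,0]<.50)&(c[:,1]>.13)&(c[:,1]<.28)
    print("knob",n,m.sum(),c[m][np.argsort(c[m][:,0])][:25])
a=finder.pinpoint(S,"guide_chest_knob");b=finder.pinpoint(T,"guide_chest_knob"); print(tri(S,a[0]["position"],T,b[0]["position"]))
a=finder.pinpoint(S,"guide_chest_face");b=finder.pinpoint(T,"guide_chest_face"); print(tri(S,a[0]["position"],T,b[0]["position"]))
E
```

```text
S L 2081 0.08497357055420984 ((0.7710368633270264, 0.17908360064029694), (0.2674405574798584, 0.341871440410614), 88.51983642578125)
[[0.5967 0.0498]
 [0.9385 0.041 ]
 [0.9454 0.3083]
 [0.6036 0.3172]]
S R 2671 0.08493253522496702 ((0.7733895182609558, -0.11704695224761963), (0.33915844559669495, 0.2086891084909439), 6.064712047576904)
[[ 0.5937 -0.0312]
 [ 0.6158 -0.2387]
 [ 0.953  -0.2029]
 [ 0.931   0.0046]]
front S 172 0.0626730046275712 ((0.5212244391441345, 0.21591466665267944), (0.04738197103142738, 0.1507236510515213), 7.549765110015869)
[[0.4878 0.2875]
 [0.5076 0.1381]
 [0.5546 0.1443]
 [0.5348 0.2937]]
knob S 40 [[0.4689 0.2087 0.0465]
 [0.4703 0.2095 0.0499]
 [0.4711 0.2061 0.0462]
 [0.4721 0.2108 0.0525]
 [0.4721 0.2077 0.0391]
 [0.4728 0.217  0.0428]
 [0.4731 0.2032 0.0464]
 [0.474  0.203  0.056 ]
 [0.474  0.2036 0.0504]
 [0.475  0.2132 0.0535]
 [0.476  0.2099 0.0497]
 [0.4762 0.2106 0.044 ]
 [0.4763 0.207  0.0359]
 [0.4767 0.21   0.0541]
 [0.4774 0.2027 0.0429]
 [0.4796 0.2044 0.0449]
 [0.4821 0.2106 0.049 ]
 [0.4827 0.207  0.0456]
 [0.4828 0.2065 0.051 ]
 [0.4858 0.20
[... 800 characters left out ...]
2  0.0441]
 [0.4688 0.2141 0.0541]
 [0.4693 0.2113 0.0531]
 [0.47   0.2055 0.0524]
 [0.4708 0.2092 0.0455]
 [0.4717 0.2144 0.055 ]
 [0.4724 0.2117 0.0526]
 [0.4729 0.2185 0.0455]
 [0.4736 0.2095 0.0465]
 [0.4742 0.2067 0.045 ]
 [0.4746 0.2038 0.0446]
 [0.4752 0.2151 0.0516]
 [0.4755 0.2122 0.0515]
 [0.4757 0.2187 0.0465]
 [0.4758 0.2061 0.0536]
 [0.4763 0.2096 0.0488]
 [0.4766 0.2035 0.0502]
 [0.4776 0.2151 0.0549]
 [0.4782 0.2124 0.0532]
 [0.4784 0.2093 0.0542]
 [0.4786 0.2063 0.0543]
 [0.4816 0.2098 0.0528]
 [0.4819 0.2133 0.0489]
 [0.4821 0.207  0.0517]]
(array([0.4805, 0.202 , 0.0401]), np.float64(0.0076032154978320585))
(array([0.5188, 0.2133, 0.0459]), np.float64(0.005617595035955728))
```

```bash
python3 - <<'E'
from h import *
np.set_printoptions(precision=4,suppress=True)
D=np.load("c.npz")
def fit(P,ax,lo,hi,side,n=12):
    out=[];e=np.linspace(lo,hi,n+1)
    for i in range(n):
        m=(P[:,ax]>=e[i])&(P[:,ax]<e[i+1])
        if m.sum()>2:
            q=P[m]; j=q[:,1-ax].argmin() if side<0 else q[:,1-ax].argmax(); out.append([q[j,ax],q[j,1-ax]])
    out=np.array(out); k=np.polyfit(out[:,0],out[:,1],1); r=np.abs(out[:,1]-np.polyval(k,out[:,0])); g=r<=np.median(r)*2.5+1e-4
    k=np.polyfit(out[g,0],out[g,1],1); return k,np.abs(out[g,1]-np.polyval(k,out[g,0])).max()
for n in"ST":
    c=D[n].reshape(-1,3)
    m=(c[:,2]>.08)&(c[:,2]<.090)&(c[:,0]>.55)&(c[:,0]<.79)&(c[:,1]>.05)&(c[:,1]<.34); P=c[m][:,:2]
    for nm,a in(("front x(y)",(P,1,.14,.29,-1)),("right y(x)",(P,0,.63,.76,-1)),("left y(x)",(P,0,.63,.76,1))):
        k,e=fit(*a); print(n,nm,k,"deg",np.degrees(np.arctan(k[0])),"err",e,"at .2/.7",np.polyval(k,.2),np.polyval(k,.7))
    m=(c[:,2]>.058)&(c[:,2]<.070)&(c[:,0]>.46)&(c[:,0]<.56)&(c[:,1]>.1)&(c[:,1]<.32); P=c[m][:,:2]
    k,e=fit(P,1,.15,.28,-1); print(n,"drawer",k,np.degrees(np.arctan(k[0])),e,np.polyval(k,.2135))
    m=(c[:,2]>.035)&(c[:,2]<.058)&(c[:,0]>.43)&(c[:,0]<.485)&(c[:,1]>.18)&(c[:,1]<.24);P=c[m]; print("ball",P.mean(0),P.min(0),P.max(0))
E
```

```text
S front x(y) [0.0004 0.6041] deg 0.02183389257462811 err 0.0008571300956867756 at .2/.7 0.6041516416314882 0.6043421782976882
S right y(x) [-0.0163  0.1283] deg -0.932305472898309 err 0.0020959434270718807 at .2/.7 0.12504599293661384 0.11690937474090554
S left y(x) [-0.029   0.3317] deg -1.6622359065233645 err 0.0025525302024260177 at .2/.7 0.3258659759024024 0.31135616010837375
S drawer [0.0518 0.5007] 2.9676522364860465 0.001900481540564436 0.5117286878932408
ball [0.4754 0.208  0.0474] [0.4689 0.2027 0.0359] [0.4828 0.217  0.056 ]
T front x(y) [0.0249 0.5992] deg 1.4285552481888042 err 0.0006051035783981584 at .2/.7 0.6041681150956473 0.6166371953348796
T right y(x) [-0.017   0.1315] deg -0.9713661853972133 err 0.0009731549421374136 at .2/.7 0.12812734445863688 0.11964976313846358
T left y(x) [-0.0209  0.3274] deg -1.1977516996691 err 0.0013431784161286875 at .2/.7 0.32317977458848235 0.312725896348068
T drawer [0.0387 0.5039] 2.214278016141334 0.000707718419394654 0.5121852501899234
ball [0.4747 0.2105 0.0504] [0.4671 0.2035 0.0441] [0.4821 0.2187 0.055 ]
```

The target face is at x≈0.512 with its centre at y≈0.2195 and yaw about -1.2°. It is 92 mm out, which fits the stated range. The knob is at about (0.474, 0.209), consistent with being 10 mm right of centre. I will move over the bare left half with the fingers shut and the tool aligned to the chest.

>>> move_arm(offset=[[0,0,0],[0,0,0],[-3.45,-2.67,0],[-3.45,-2.67,0],[-3.45,-2.67,0]], twist=[[0,0,-0.11],[0,0,-0.11],[0,0,0],[0,0,0],[0,0,0]], grip=[0,0,0,0,0])

```text
time: 2.0
ee_pos: [0.2333, 0.4512, 0.2532]
tcp_rot: [180.0, 0.0, 178.9]
wrist_force: [0.7, 0.5, -0.2]
opening: 0.0119
grasp_force: 0.0
```

>>> move_arm(offset=[[-3.45,-2.67,0],[-3.45,-2.67,0],[-3.45,-2.67,0],[-3.45,-2.67,0],[-3.45,-2.67,0]], twist=[[0,0,0],[0,0,0],[0,0,0],[0,0,0],[0,0,0]], grip=[0,0,0,0,0])

```text
time: 2.5
ee_pos: [0.4035, 0.3139, 0.2535]
tcp_rot: [180.0, 0.0, 178.9]
wrist_force: [-0.2, 1.0, -0.9]
opening: -0.0001
grasp_force: 0.0
```

>>> move_arm(offset=[[-3.1,-2.65,0],[-3.1,-2.65,0],[0,0,4.5],[0,0,4.5],[0,0,2]], twist=[[0,0,0],[0,0,0],[0,0,0],[0,0,0],[0,0,0]], grip=[0,0,0,0,0])

```text
time: 3.0
ee_pos: [0.4622, 0.2598, 0.1391]
tcp_rot: [-179.9, -0.2, 178.8]
wrist_force: [-0.2, 0.0, 0.5]
opening: -0.0003
grasp_force: 0.0
```

```bash
python3 - <<'E'
from h import *
S=viewer.camera("scene");T=viewer.camera("top")
a=S["color"][100:300,180:420,::-1]; b=T["color"][100:300,180:420,::-1]
cv2.imwrite("pics/m1.png",cv2.resize(np.hstack([a,b]),(800,333),interpolation=cv2.INTER_CUBIC))
o=bot.get_obs();print(o["ee_pos"],o["tcp_rot"])
for p in(S,T):
    c=cloud(p).reshape(-1,3); m=(abs(c[:,0]-.465)<.06)&(abs(c[:,1]-.26)<.05)&(c[:,2]>.066)&(c[:,2]<.2)
    P=c[m]; print(len(P),P.min(0),P.max(0))
    for z in np.arange(.09,.19,.01):
        q=P[abs(P[:,2]-z)<.005]; print(round(z,2),len(q),q.min(0)[:2].round(3) if len(q) else "",q.max(0)[:2].round(3) if len(q) else "")
E
```

```text
[0.46188451 0.26005    0.14000962] [-179.84056035   -0.27046962  178.84926599]
216 [0.44341004 0.21337817 0.06612058] [0.52281746 0.30813178 0.1998053 ]
0.09 0  
0.1 0  
0.11 0  
0.12 5 [0.452 0.25 ] [0.46  0.264]
0.13 18 [0.448 0.246] [0.47  0.274]
0.14 17 [0.45  0.244] [0.467 0.268]
0.15 13 [0.45  0.246] [0.459 0.272]
0.16 10 [0.448 0.245] [0.456 0.283]
0.17 42 [0.446 0.225] [0.471 0.294]
0.18 40 [0.445 0.218] [0.478 0.299]
16 [0.51456566 0.21298473 0.06616826] [0.52435336 0.24915886 0.06965284]
0.09 0  
0.1 0  
0.11 0  
0.12 0  
0.13 0  
0.14 0  
0.15 0  
0.16 0  
0.17 0  
0.18 0
```

View pics/m1.png

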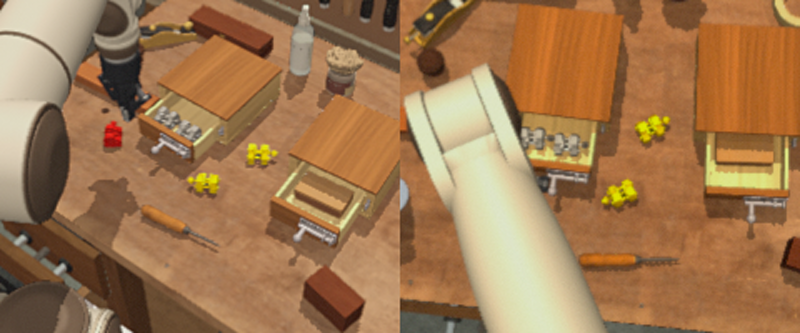

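The picture shows the fingers shut in front of the guide drawer's left half. Depth puts the tips 22 mm below the TCP, with the fingers about 22 mm wide along x. Now I descend.

>>> move_arm(offset=[[0,0,3.5],[0,0,3],[0,0,1.7],[0,0,0]], twist=[[0,0,0],[0,0,0],[0,0,0],[0,0,0]], grip=[0,0,0,0])

```text
time: 3.5
ee_pos: [0.4627, 0.2608, 0.0606]
tcp_rot: [-179.9, -0.1, 178.9]
wrist_force: [-0.5, -0.4, -0.1]
opening: 0.0002
grasp_force: 0.0
```

>>> move_arm(offset=[[-2,0,0.4],[-1,0,0],[-1,0,0],[-1,0,0],[-1,0,0]], twist=[[0,0,0],[0,0,0],[0,0,0],[0,0,0],[0,0,0]], grip=[0,0,0,0,0])

```text
time: 4.0
ee_pos: [0.5238, 0.26, 0.058]
tcp_rot: [180.0, -0.0, 178.9]
wrist_force: [-3.5, -0.1, 2.2]
opening: 0.0002
grasp_force: 1.9
```

>>> move_arm(offset=[[-1,0,0],[-1,0,0],[-1,0,0],[-1,0,0],[-1,0,0]], twist=[[0,0,0],[0,0,0],[0,0,0],[0,0,0],[0,0,0]], grip=[0,0,0,0,0])

```text
time: 4.5
ee_pos: [0.5741, 0.2588, 0.0572]
tcp_rot: [-180.0, -0.0, 178.9]
wrist_force: [-3.4, 0.4, 3.1]
opening: 0.0001
grasp_force: 1.9
```

>>> move_arm(offset=[[-0.6,0,0],[-0.4,0,0],[-0.3,0,0],[-0.2,0,0],[0,0,0]], twist=[[0,0,0],[0,0,0],[0,0,0],[0,0,0],[0,0,0]], grip=[0,0,0,0,0])

```text
time: 5.0
ee_pos: [0.5885, 0.2585, 0.0572]
tcp_rot: [-180.0, 0.0, 178.9]
wrist_force: [-0.3, -0.3, -0.0]
opening: 0.0
grasp_force: 0.2
```

>>> move_arm(offset=[[-0.3,0,0],[-0.2,0,0],[-0.2,0,0],[0,0,0]], twist=[[0,0,0],[0,0,0],[0,0,0],[0,0,0]], grip=[0,0,0,0])

```text
time: 5.4
ee_pos: [0.5931, 0.2584, 0.057]
tcp_rot: [-180.0, -0.3, 178.9]
wrist_force: [-15.5, -0.8, 4.1]
opening: -0.0001
grasp_force: 0.0
```

The push met the stop: 15.5 N, with TCP x at 0.593, so the face is at 0.604, flush with the chest front. Next I back off 24 mm and look.

>>> move_arm(offset=[[1,0,0],[2,0,0],[0,0,0]], twist=[[0,0,0],[0,0,0],[0,0,0]], grip=[0,0,0])

```text
time: 5.7
ee_pos: [0.5641, 0.2592, 0.0576]
tcp_rot: [180.0, 0.0, 178.9]
wrist_force: [0.2, 0.1, 0.5]
opening: 0.0
grasp_force: 0.0
```

```bash
python3 - <<'E'
from h import *
np.set_printoptions(precision=4,suppress=True)
S=viewer.camera("scene");T=viewer.camera("top")
a=S["color"][110:230,220:380,::-1]; b=T["color"][120:240,220:380,::-1]
cv2.imwrite("pics/m2.png",cv2.resize(np.hstack([a,b]),(800,300),interpolation=cv2.INTER_CUBIC))
print(bot.get_obs()["ee_pos"])
for n,p in(("S",S),("T",T)):
    for d in finder.pinpoint(p,"guide_chest_knob")[:2]: print(n,d["position"],d["p"],onz(p,d["position"],.045),dep(p,d["position"]))
    c=cloud(p).reshape(-1,3); m=(c[:,2]>.035)&(c[:,2]<.06)&(c[:,0]>.545)&(c[:,0]<.58)&(c[:,1]>.15)&(c[:,1]<.235); P=c[m]
    if len(P): print(len(P),P.mean(0),P.min(0),P.max(0))
E
```

```text
[0.5656 0.2592 0.0578]
S [291.3, 174.3] 0.42 [0.5739 0.2038 0.045 ] [0.5727 0.2027 0.0466]
22 [0.5656 0.2051 0.0479] [0.5574 0.2    0.0411] [0.5769 0.2116 0.0534]
T [274.7, 183.0] 0.52 [0.5724 0.2106 0.045 ] [0.4654 0.1572 0.5006]
8 [0.5717 0.2049 0.0468] [0.5644 0.2023 0.0425] [0.5789 0.2074 0.0513]
```

View pics/m2.png

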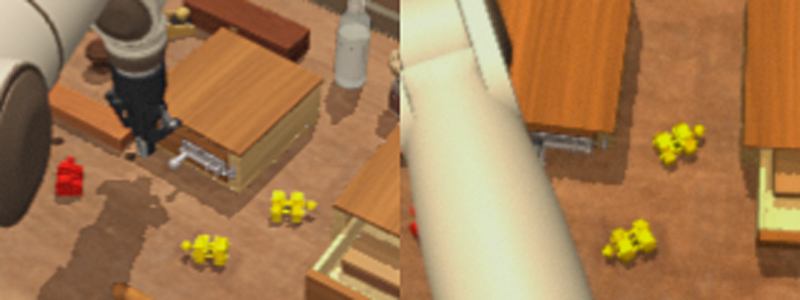

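The drawer front is flush, and the knob at left-panel (180,158) measures (0.566, 0.206, 0.047), just right of the fingers. I now push it to the right.

>>> move_arm(offset=[[0,-2,0],[0,-0.8,0],[0,-0.6,0],[0,-0.6,0],[0,-0.6,0]], twist=[[0,0,0],[0,0,0],[0,0,0],[0,0,0],[0,0,0]], grip=[0,0,0,0,0])

```text
time: 6.4
ee_pos: [0.5645, 0.2126, 0.0573]
tcp_rot: [180.0, 0.0, 178.9]
wrist_force: [0.4, 1.6, -0.9]
opening: -0.0002
grasp_force: 0.7
```

>>> move_arm(offset=[[0,-0.5,0],[0,-0.4,0],[0,0,0]], twist=[[0,0,0],[0,0,0],[0,0,0]], grip=[0,0,0])

```text
time: 6.7
ee_pos: [0.5642, 0.2035, 0.0573]
tcp_rot: [-180.0, 0.0, 178.8]
wrist_force: [0.0, 0.7, 0.2]
opening: 0.0001
grasp_force: 0.0
```

Sliding at about 1.6 N. I continue to the stop.

>>> move_arm(offset=[[0,-0.3,0],[0,-0.3,0],[0,0,0]], twist=[[0,0,0],[0,0,0],[0,0,0]], grip=[0,0,0])

```text
time: 7.0
ee_pos: [0.5641, 0.1999, 0.0574]
tcp_rot: [179.8, 0.0, 179.0]
wrist_force: [0.5, 11.3, -1.5]
opening: 0.0001
grasp_force: 5.4
```

The bolt hit its stop at y=0.200 with 11 N, about 28 mm after contact. I back off to the left, then up and away, and check.

>>> move_arm(offset=[[0,1.2,0],[0,1,0],[1,0,-3],[1,0,-4.5],[1,1,-4.5]], twist=[[0,0,0],[0,0,0],[0,0,0],[0,0,0],[0,0,0]], grip=[0,0,0,0,0])

```text
time: 7.5
ee_pos: [0.5338, 0.2302, 0.1781]
tcp_rot: [-179.9, -0.1, 178.8]
wrist_force: [2.2, 0.2, 1.1]
opening: 0.0003
grasp_force: 0.0
```

>>> move_arm(offset=[[3,4,-2],[3,4,0],[3,4,0],[3,4,0],[0,0,0]], twist=[[0,0,0],[0,0,0],[0,0,0],[0,0,0],[0,0,0]], grip=[0,0,0,0,0])

```text
time: 8.0
ee_pos: [0.4165, 0.3943, 0.1958]
tcp_rot: [180.0, -0.0, 179.2]
wrist_force: [0.2, 0.5, -0.1]
opening: -0.0
grasp_force: 0.0
```

```bash
python3 - <<'E'
from h import *
np.set_printoptions(precision=4,suppress=True)
S=viewer.camera("scene");T=viewer.camera("top")
a=S["color"][110:270,220:420,::-1]; b=T["color"][130:290,230:430,::-1]
cv2.imwrite("pics/m3.png",cv2.resize(np.hstack([a,b]),(800,320),interpolation=cv2.INTER_CUBIC))
print(bot.get_obs()["ee_pos"])
for n,p in(("S",S),("T",T)):
    for t in("guide_chest_knob","block_chest_knob"):
        for d in finder.pinpoint(p,t)[:2]: print(n,t,d["position"],d["p"],onz(p,d["position"],.045),dep(p,d["position"]))
    c=cloud(p).reshape(-1,3); m=(c[:,2]>.035)&(c[:,2]<.06)&(c[:,0]>.545)&(c[:,0]<.58)&(c[:,1]>.14)&(c[:,1]<.235); P=c[m]
    if len(P): print("ball",len(P),P.mean(0),P.min(0),P.max(0))
    m=(c[:,2]>.055)&(c[:,2]<.075)&(c[:,0]>.45)&(c[:,0]<.66)&(c[:,1]>.15)&(c[:,1]<.29); print("front",np.percentile(c[m][:,0],[2,50,98]) if m.any() else None)
E
```

```text
[0.419  0.3912 0.1957]
S guide_chest_knob [294.1, 177.7] 0.61 [0.5667 0.1852 0.045 ] [0.5627 0.1818 0.0504]
S block_chest_knob [359.4, 243.1] 0.61 [ 0.4668 -0.1536  0.045 ] [ 0.4649 -0.1546  0.0479]
ball 19 [0.5647 0.1777 0.0487] [0.5563 0.1724 0.0427] [0.5783 0.1851 0.0574]
front [0.5962 0.6064 0.6187]
T guide_chest_knob [282.6, 186.6] 0.53 [0.5637 0.1856 0.045 ] [0.562  0.1848 0.0525]
T block_chest_knob [391.1, 231.6] 0.42 [ 0.4613 -0.1494  0.045 ] [ 0.4607 -0.1488  0.0489]
T block_chest_knob [282.8, 146.6] 0.34 [0.6893 0.2    0.045 ] [0.676  0.1955 0.0863]
ball 31 [0.5657 0.1804 0.0498] [0.5565 0.1748 0.0416] [0.5791 0.1868 0.0581]
front [0.5951 0.6041 0.6101]
```

View pics/m3.png

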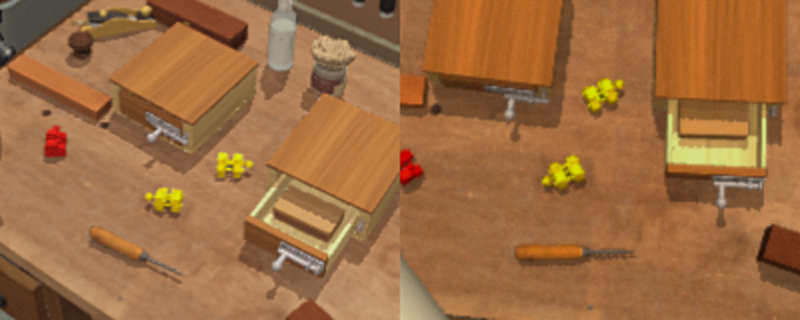

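The ball moved from y≈0.2083 to 0.1804, which is 28 mm. The drawer front is flush at x≈0.604, and the picture shows the other chest and the bench items unchanged.

```bash
python3 -c "
from workcell import bot
print(bot.job_done())"
```

```text
the job is handed in; nothing more can be done
None
```

The drawer with the two honing guides is pushed fully shut and its bolt is thrown the full 28 mm into the keeper; in the last pictures the other chest and the bench items look unmoved, and the job is handed in with no verdict returned.

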